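# Shut and lock the drive housing's access panel

## Robot

A 6-joint arm with a two-finger parallel gripper is mounted at the origin on the work surface. World frame = base frame: x ahead of the robot, y to its left, z up, the work surface at z = 0. Lengths are in m, angles in rad, forces in N, time in s.
With the tool pointing down it reaches from about 0.35 to 0.975 m from the base axis. Payload 4.9 kg.
Tool frame: the origin (TCP) lies midway between the tips of the shut fingers; the grasp point (between the pads) lies 19 mm behind it; z points along the fingers, y is the direction in which the jaws open and shut (so a half turn about z gives the same grasp; the last joint's range is limited). The gripper opens to 85 mm and grips with 20 to 120 N. Pads are 22 mm wide; open, the fingers measure 114 mm over their backs; the gripper's body (76 mm by 85 mm) begins 54 mm behind the grasp point. The pads swing forward as they close: fully open they stand 13 mm farther back than shut.
Start: joints at [1.162, 0.053, 1.613, -0, 1.476, -0.119], TCP at [0.179, 0.599, 0.231] pointing down, gripper open.
Joint ranges: [-3.01, 3.01], [-1.01, 2.22], [0.06, 2.58], [-1.02, 4.17], [0.09, 2.62], [-3.14, 3.14]. Speed limits (rad/s): [2.57, 2.57, 3.14, 3.14, 3.14, 3.14].

## Interface

Orientations are given as a unit quaternion [w, x, y, z].
In Python, from plant import state, grab_frame, camera_params, job_done, boxes_of gives the robot as it stands.
- The arm moves only by the tool step_arm, never from a script. Its argument "steps" is a list of rows, each a list of 4 numbers: the shift along the tool's x, y, z in mm, then the turn about the tool's z in degrees. A call has 1 to 8 rows; each row shifts and turns the pose as measured when the row begins, along the tool's axes as they then stand; what a row does not reach is not made up. A row lasts 1/10 s, in which the tool goes at most 50 mm and 8.59 degrees, less where a joint would pass 70% of its speed; a pose out of reach is approached as far as the arm can. A call is refused whole if a number of a shift passes 50 or a number of a turn 8.59, either way. A call with a gripper value outside its range is refused whole. "claw" is the opening in per cent of the stroke, from 0 (shut) to 100 (fully open), set as the call begins (left out, the last holds). The fingers move at their own pace and stop on an object; the grip force is fixed at half the most. Time passes only in rows, so rows that do not move let the fingers close. It gives the time, the measured TCP pose, the force and the opening at its end, in the units of the state.
- state(): the state, without advancing time (a new reading comes with each control period).
- grab_frame(name): name is "scene" or "top" or "wrist"; returns (picture, depth): 420x560x3 uint8, red, green, blue; 420x560 float32, m along the optical axis (not along the pixel's ray), 0 where there is no reading.
- camera_params(name): a dict with "mtx" (3x3 intrinsics, pixels), "k1" (the pictures are not rectified: a ray, as slopes to the right and down, at radius r is drawn at 1 + k1 r^2 times it, then the intrinsics apply), "extrinsics" (4x4, takes a point from camera to world coordinates); the wrist camera has in their place "T_tool_cam" (4x4, takes a point from camera to tool coordinates, whose origin is the TCP and whose axes are the flange's). Camera axes: x right, y down, z forward; pixel columns grow to the right and rows downward; lengths in m; the calibration is good to about 2 mm. A picture is of the moment at which its call begins: read the wrist's pose just before it. camera_params takes no time and is no camera call.
- job_done(): hands the job in, once; it reports no verdict.
Trained networks look in the newest picture that a camera, given by its name, has taken for a name from the list of things; names that differ only in an ending like _2 or _b are one class to them, and where a whole thing is asked for, a point or a joint stands for the part that bears it (a point fixed in the world has none). Each returns a list of dicts, best first, with "p" (0 to 1); they miss things now and then, are a little off and sometimes report something else, mostly with a low value. They report only what shows in the picture. A call takes as long as a camera call.
- boxes_of(camera, label): "box" ([left, top, width, height] in pixels, round what is visible of it).
The state is a dict: "time": time; "joint_pos": joint angles; "joint_vel": joint speeds; "joint_efforts": joint torques, N m; "tool_pos": TCP position; "tool_rot": TCP orientation; "contact_force": force on the tool from outside, world axes, zero at the start; "ft_torque": the same for the moment, N m; "gripper_width": opening from 0.0 (shut) to 1.0 (fully open).
Only numpy, scipy, OpenCV 4.12 (cv2) and the standard library are available. Lean on these libraries where they do the work, as an engineer would, in place of code of your own. Each camera call takes 0.05 s, during which the arm holds its last target. There are 200 camera calls.

## Task

The hinged access panel on top of the grey drive housing stands ajar. With the fingertips only, press it down until it lies fully shut, and after that set the fingertips in the slot of the round quarter-turn fastener in the panel and turn it clockwise (seen from above) as far as it goes, so that the panel is locked, then come away. Grasp and lift nothing, do not raise the panel further, and leave the loose tools and parts around it where they are.

Things in the scene. Friction and masses are not known exactly. Their poses are not given: they have to be found in the camera images.
- housing: Grey steel drive housing fixed to the worktop, an open-topped box 270 mm deep (its x) by 240 mm wide (its y), 90 mm high, plus a 30 mm deck behind it. Origin at the centre of the box's underside, on the worktop. x points from the front (panel's free edge, towards the robot) to the hinge side, z up. The hinge line runs along y at x = +130 mm, z = 90 mm. Shut, the panel's top lies at z = 96 mm.
- panel (a joint): Opening angle of the aluminium access panel on the housing (265 mm long from the hinge, 240 mm wide, 6 mm thick): 0 = shut flat (a stop), positive = free edge raised. It starts ajar at 0.15 to 0.35. The hinge is stiff: the panel stays where it is left; a push of 1 to 3 N on the front lip lowers it.
- panel_lip (a point): Point on the panel's top face in the middle of its front lip, 235 mm from the hinge line (30 mm from the free edge): the plain place between fastener and free edge to press on. Moves with the panel.
- fastener (a joint): Turn of the quarter-turn fastener: 0 = unlocked, slot parallel to the hinge line; grows clockwise seen from above; 1.571 = locked (a firm stop), slot pointing at the hinge, along the housing's x. It starts at 0 to 0.35, stays where it is left, friction about 0.16 N m. Fingertips set in one end of the slot, some 35 mm from the centre, and swept round the centre carry it along.
- slot (a point): Centre of the fastener, level with its top: a disc 110 mm across, set in the panel 150 mm from the hinge line (housing x = -20 mm), top 2 mm proud of the panel (z = 98 mm when shut): two black half-moons on a steel floor, between them a straight slot 38 mm wide, 20 mm deep, open at both ends, right across the centre. Turns with the disc: y runs along the slot, z is the turning axis.
- cone_stand: Slotted black stand, 340 by 70 mm, fixed to the worktop beside the housing (on its left, +y), with five steel balancing cones fixed upright in it, 87 mm high in all. Origin at the centre of its underside. Not part of the job.
- mandrel_middle (a point): Middle of the polished stainless mandrel, loose, standing upright beside the housing (on its -y side): 44 mm foot, 25 mm shaft, 120 mm high. To be left alone.
- punch: Brass drift punch, loose, 135 mm long, 14 mm thick, lying by the housing's -y side. Origin at mid-length on the worktop, x axis along it. To be left alone.
- deburrer: Deburring tool with a yellow plastic handle, loose, 140 mm long, 18 mm thick, lying in front of the housing. Origin near mid-length on the worktop, x along it. To be left alone.
- file: Steel hand file with a green handle, loose, 250 mm long, 25 mm thick, lying in front of the housing. Origin near mid-length on the worktop, x along it. To be left alone.
- impeller: Small brass pump impeller, loose, 130 mm across, 42 mm high, lying flat near the mandrel. Origin at the centre of its underside. To be left alone.

How it is judged:
By the outcome, as a careful person would: the job done as asked, in the order asked, and still so for the second after the job is handed in, with the robot touching nothing.
It also fails if it takes over 48 s, if anything falls off the work surface, if the arm or the gripper's body presses on something with over 40 N, if the wrist force passes 120 N, or if a joint passes its speed limit or range.

## Working session

There is one attempt and no reset: what is moved stays moved. The work goes in short steps, Python scripts to look and compute and a tool call to move; the robot and the scene stay as the last step left them, time stands still between calls to the robot, and variables do not carry over. Pictures are saved under pics/ and viewed, about 8 in all and at most 12, crops included, and the job is handed in when it is done.

Besides the shell and the picture viewer there is one more tool, called after "Request:" by a JSON object that holds its "fn" and its "kwargs". step_arm: Moves the arm, as the interface text tells. Its arguments: {"type":"object","properties":{"steps":{"type":"array"},"claw":{"type":"number"}},"required":["steps"]}

```bash
mkdir -p pics; ls; cat > h.py <<'E'
import numpy as np, cv2
from plant import *
from scipy.spatial.transform import Rotation as R
def cloud(name,d,s=None):
    p=camera_params(name);K=np.array(p['mtx']);k1=p['k1']
    v,u=np.mgrid[0:d.shape[0],0:d.shape[1]].astype(np.float64)
    pts=cv2.undistortPoints(np.stack([u.ravel(),v.ravel()],1)[:,None],K,np.array([k1,0,0,0.]))[:,0]
    z=d.ravel();P=np.c_[pts*z[:,None],z]
    if name=='wrist':
        T=np.eye(4);q=s['tool_rot'];T[:3,:3]=R.from_quat([q[1],q[2],q[3],q[0]]).as_matrix();T[:3,3]=s['tool_pos'];T=T@np.array(p['T_tool_cam'])
    else: T=np.array(p['extrinsics'])
    W=P@T[:3,:3].T+T[:3,3];W[z<=0]=np.nan
    return W.reshape(*d.shape,3)
E
python3 - <<'E'
from h import *
s=state();print(s)
for n in ['top','scene']:
    im,d=grab_frame(n);cv2.imwrite(f'pics/{n}1.png',im[:,:,::-1]);W=cloud(n,d);np.savez(f'{n}1.npz',im=im,W=W)
    for l in ['housing','panel','slot','fastener','panel_lip','cone_stand','mandrel_middle']:
        for b in boxes_of(n,l)[:1]:
            x,y,w,h=b['box'];print(n,l,np.round(b['box']),round(b['p'],2),np.round(W[int(y+h/2),int(x+w/2)],3))
E
```

```text
pics
{'time': 0.0, 'joint_pos': array([ 1.16199310e+00,  5.33704339e-02,  1.61430238e+00,  1.32911152e-06,
        1.47600804e+00, -1.18985556e-01]), 'joint_vel': array([-0.0006562 ,  0.00109981,  0.00045757,  0.00107993, -0.00253849,
        0.00084362]), 'joint_efforts': array([-1.05010939e-03, -3.93689525e+01, -3.70175421e+01, -1.67753615e-04,
        7.08385240e-03, -1.28829726e-05]), 'tool_pos': array([0.17834974, 0.59835657, 0.23004961]), 'tool_rot': array([-2.72983643e-04,  1.44402205e-01,  9.89518526e-01, -1.00778154e-03]), 'contact_force': array([ 0.31276301,  0.60516454, -0.0472727 ]), 'ft_torque': array([-0.00147168, -0.03043929,  0.01789231]), 'gripper_width': 0.9970875023718406}
top housing [200. 120. 154. 169.] 0.88 [ 0.592 -0.005  0.109]
top panel [200. 135. 151. 142.] 0.67 [ 0.586 -0.001  0.113]
top slot [250. 181.  58.  53.] 0.78 [ 0.584 -0.007  0.115]
top fastener [252. 183.  58.  51.] 0.7 [ 0.582 -0.011  0.113]
top panel_lip [199. 136. 155. 143.] 0.6 [ 0.584 -0.003  0.113]
top mandrel_middle [362. 182.  24.  28.] 0.61 [ 0.616 -0.213  0.062]
scene housing [220. 137. 158. 160.] 0.72 [ 0.609 -0.019  0.127]
scene panel [221. 137. 160. 162.] 0.92 [ 0.613 -0.017  0.126]
scene slot [264. 175.  60.  57.] 0.6 [ 0.571 -0.     0.114]
scene fastener [266. 176.  52.  56.] 0.94 [ 0.57  -0.004  0.117]
scene panel_lip [262. 175.  59.  56.] 0.63 [ 0.568 -0.003  0.116]
scene cone_stand [348. 157.  92. 140.] 0.88 [0.708 0.169 0.04 ]
scene mandrel_middle [204. 284.  23.  37.] 0.81 [ 0.632 -0.227  0.066]
```

View pics/top1.png

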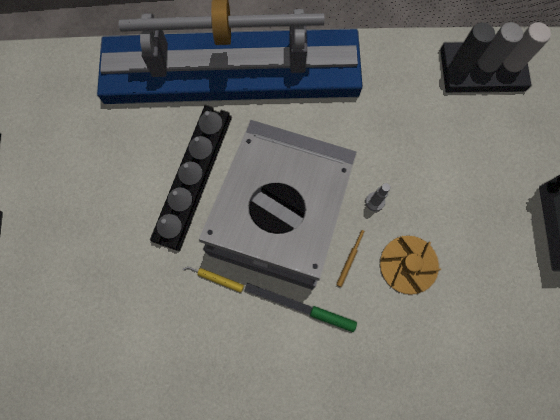

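View pics/scene1.png

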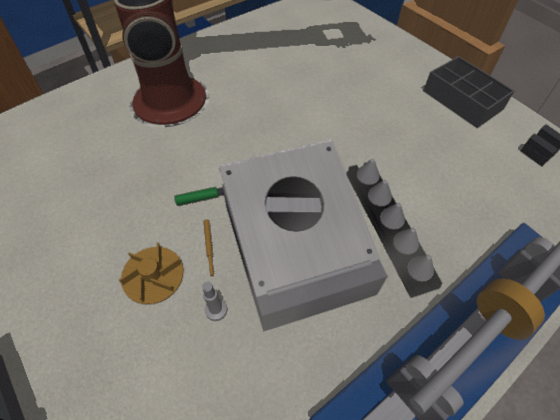

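The top view shows the panel with corners at about (203,241), (318,273), (250,132) and (355,160). The fastener is at (277,208), the file and deburrer lie in front, and the cones are on the left. The scene view agrees. Next I fit the panel's plane, outline and slot.

```bash
cat > fit.py <<'E'
from h import *
def fit(im,W,c0):
    # region near fastener, height 0.085..0.25
    m=(np.linalg.norm(W[...,:2]-c0,axis=2)<0.22)&(W[...,2]>0.085)&(W[...,2]<0.25)
    P=W[m]; rng=np.random.default_rng(0);best=None
    for i in range(300):
        a,b,c=P[rng.choice(len(P),3)];n=np.cross(b-a,c-a);l=np.linalg.norm(n)
        if l<1e-3: continue
        n/=l
        if abs(n[2])<.8: continue
        k=(abs((P-a)@n)<.004).sum()
        if best is None or k>best[0]: best=(k,n,a)
    inl=abs((P-best[2])@best[1])<.005;Q=P[inl];c=Q.mean(0);n=np.linalg.svd(Q-c,full_matrices=False)[2][2];n*=np.sign(n[2])
    pm=np.zeros(m.shape,np.uint8);pm[m]=inl
    nl,lab,st,_=cv2.connectedComponentsWithStats(cv2.morphologyEx(pm,cv2.MORPH_OPEN,np.ones((3,3))));k=1+st[1:,4].argmax()
    cnt=np.concatenate(cv2.findContours((lab==k).astype(np.uint8),cv2.RETR_EXTERNAL,cv2.CHAIN_APPROX_NONE)[0])[:,0]
    B=W[cnt[:,1],cnt[:,0]]
    rect=cv2.minAreaRect(B[:,:2].astype(np.float32)*1000)
    return n,c,rect,cv2.boxPoints(rect),lab==k
E
python3 - <<'E'
from fit import *
for n in ['top','scene']:
    f=np.load(n+'1.npz');im,W=f['im'],f['W']
    nn,c,rect,bp,pm=fit(im,W,np.array([.584,-.007]))
    print(n,'normal',nn.round(3),'tilt',np.arccos(nn[2]).round(3),'uphill-dir deg',np.degrees(np.arctan2(nn[1],nn[0])).round(1),rect)
    for b in bp/1000: print(b.round(3),'z',(c[2]-((b-c[:2])@nn[:2])/nn[2]).round(3))
    # disc
    g=im.mean(2);u0,v0,u1,v1=(240,175,315,240) if n=='top' else (258,170,330,238)
    dk=np.zeros(g.shape,bool);dk[v0:v1,u0:u1]=g[v0:v1,u0:u1]<55
    D=W[dk];D=D[~np.isnan(D[:,0])]
    ys,xs=np.nonzero(dk);(cc,ax,an)=cv2.minAreaRect(np.c_[xs,ys].astype(np.float32))
    hull=cv2.convexHull(np.c_[xs,ys].astype(np.int32));M=np.zeros(g.shape,np.uint8);cv2.fillPoly(M,[hull],1)
    Dh=W[M>0];print('disc ctr',np.nanmean(Dh,axis=0).round(4),'ext',(np.nanmax(Dh,0)-np.nanmin(Dh,0)).round(3))
    S=W[(M>0)&(g>90)];S=S[~np.isnan(S[:,0])];e,v=np.linalg.eigh(np.cov(S[:,:2].T));print('slot ctr',S.mean(0).round(4),'dir deg',np.degrees(np.arctan2(v[1,1],v[0,1])).round(1),e)
E
```

```text
top normal [ 0.229 -0.083  0.97 ] tilt 0.246 uphill-dir deg -19.9 ((610.9928588867188, -15.59466552734375), (241.05560302734375, 293.6887512207031), 70.62078857421875)
[ 0.432 -0.081] z 0.161
[ 0.71  -0.178] z 0.087
[0.79  0.049] z 0.088
[0.512 0.147] z 0.162
disc ctr [ 0.5804 -0.0035  0.1245] ext [0.133 0.127 0.149]
slot ctr [ 0.5798 -0.004   0.1135] dir deg 54.2 [6.99418408e-05 9.24120966e-04]
scene normal [ 0.23  -0.081  0.97 ] tilt 0.246 uphill-dir deg -19.3 ((613.5230102539062, -16.623580932617188), (240.34207153320312, 294.0556640625), 70.46492767333984)
[ 0.435 -0.081] z 0.161
[ 0.712 -0.179] z 0.087
[0.792 0.047] z 0.087
[0.515 0.146] z 0.161
disc ctr [ 0.5655 -0.0082  0.129 ] ext [0.144 0.107 0.138]
slot ctr [ 0.5659 -0.0132  0.1166] dir deg 58.2 [7.17849813e-05 5.09996892e-04]
```

Both cameras agree. The housing x axis has a yaw of about -19.4° and the panel angle is about 0.246. The housing origin is about (0.594,-0.010) and the lip about (0.499,0.023,0.153). The slot lies at about 56°, so the fastener turn is about 0.25. I close the gripper and go above the lip.

Request:
{"fn": "step_arm", "kwargs": {"steps": [[-33,-32,0,0],[-33,-32,0,0],[-33,-32,0,0],[-33,-32,0,0],[-33,-32,0,0],[-33,-32,0,0],[-33,-32,0,0],[-33,-32,0,0]], "claw": 0}}

```text
time: 1.6
tool_pos: [0.3625, 0.2719, 0.2313]
tool_rot: [0.001, 0.139, 0.99, 0.001]
contact_force: [0.6, 0.9, 0.4]
gripper_width: 0.002
```

Request:
{"fn": "step_arm", "kwargs": {"steps": [[-33,-33,0,0],[-33,-33,0,0],[-33,-33,0,0],[-33,-33,0,0],[-33,-33,0,0],[-20,-20,0,0],[0,0,0,0]]}}

```text
time: 2.3
tool_pos: [0.495, 0.0283, 0.2338]
tool_rot: [0.005, 0.142, 0.99, 0.002]
contact_force: [-0.1, -0.3, 0.0]
gripper_width: 0.001
```

Request:
{"fn": "step_arm", "kwargs": {"steps": [[0,0,25,0],[0,0,25,0],[0,0,18,0],[0,0,10,0],[0,0,10,0],[0,0,10,0],[0,0,10,0]]}}

```text
time: 3.0
tool_pos: [0.4983, 0.031, 0.1268]
tool_rot: [0.009, 0.142, 0.99, 0.003]
contact_force: [-1.2, 1.0, 1.5]
gripper_width: 0.001
```

Request:
{"fn": "step_arm", "kwargs": {"steps": [[3,0,10,0],[3,0,8,0],[0,0,6,0],[0,0,5,0],[0,0,4,0],[0,0,4,0]]}}

```text
time: 3.6
tool_pos: [0.4935, 0.0331, 0.0958]
tool_rot: [0.007, 0.141, 0.99, 0.003]
contact_force: [-16.0, 0.7, 27.0]
gripper_width: -0.002
```

The force rose to 27 N with the tip at z = 96 mm, so the panel is on its stop. I retreat and check with the wrist camera.

Request:
{"fn": "step_arm", "kwargs": {"steps": [[0,0,-10,0],[0,0,-40,0],[0,0,-40,0],[0,0,-40,0],[0,0,-20,0],[0,0,0,0]]}}

```text
time: 4.2
tool_pos: [0.4909, 0.0326, 0.2508]
tool_rot: [0.006, 0.142, 0.99, 0.003]
contact_force: [0.4, -0.5, -0.1]
gripper_width: 0.001
```

```bash
python3 - <<'E'
from fit import *
s=state();print(s['tool_pos'],s['tool_rot'])
im,d=grab_frame('wrist');W=cloud('wrist',d,s);np.savez('w1.npz',im=im,W=W)
im2,d2=grab_frame('scene');W2=cloud('scene',d2)
for n,i,w in (('wrist',im,W),('scene',im2,W2)):
    try:
        nn,c,rect,bp,pm=fit(i,w,np.array([.584,-.007]));print(n,nn.round(3),c.round(4),'tilt',np.arccos(nn[2]).round(4),rect)
    except Exception as e: print(n,e)
cv2.imwrite('pics/ws.png',np.hstack([im,im2])[:,:,::-1][:, :])
cv2.imwrite('pics/ws.png',cv2.resize(cv2.imread('pics/ws.png'),(800,300)))
for n in('wrist','scene'):print([(np.round(b['box']),b['p']) for b in boxes_of(n,'slot')[:1]])
E
```

```text
[0.49087911 0.03256401 0.25080095] [0.00626638 0.14159416 0.98990066 0.00291758]
wrist [-0.002  0.001  1.   ] [0.529  0.0079 0.0966] tilt 0.0023 ((554.1222534179688, 3.91876220703125), (241.0845489501953, 189.07102966308594), 70.4043960571289)
scene [ 0.013 -0.005  1.   ] [ 0.6248 -0.0253  0.0953] tilt 0.0137 ((609.0513916015625, -15.029678344726562), (240.2625274658203, 302.95245361328125), 70.4503402709961)
[(array([216., 222., 112.,  92.]), 0.95)]
[(array([264., 189.,  56.,  48.]), 0.98)]
```

View pics/ws.png

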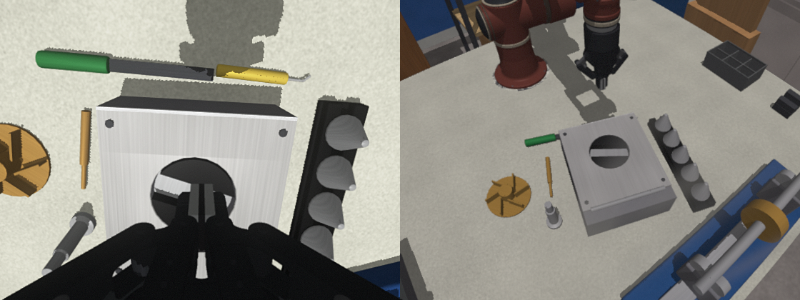

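The panel is flat: wrist fit tilt 0.002, top at 96.6 mm. Its right front corner is at about (97,108) and the left at about (297,120) in the wrist half. The disc and slot are clear in the scene view at about (608,152) in the montage. Now I measure the slot exactly with the scene camera.

```bash
python3 - <<'E'
from h import *
im,d=grab_frame('scene');W=cloud('scene',d)
p=camera_params('scene');K=np.array(p['mtx']);T=np.array(p['extrinsics'])
def ray(uv,z):
    q=cv2.undistortPoints(np.array(uv,float).reshape(-1,1,2),K,np.array([p['k1'],0,0,0.]))[:,0]
    r=np.c_[q,np.ones(len(q))]@T[:3,:3].T;return (T[:3,3]+r*((z-T[2,3])/r[:,2])[:,None])[:,:2]
g=im.mean(2);dk=np.zeros(g.shape,np.uint8);dk[183:243,258:328]=g[183:243,258:328]<55
ys,xs=np.nonzero(dk);h=cv2.convexHull(np.c_[xs,ys].astype(np.int32));X=ray(h[:,0],.098)
c,r=cv2.minEnclosingCircle((X*1000).astype(np.float32));print('disc',c,r)
M=np.zeros(g.shape,np.uint8);cv2.fillPoly(M,[h],1);sl=(M>0)&(dk==0)
n,lab,st,_=cv2.connectedComponentsWithStats(sl.astype(np.uint8));k=1+st[1:,4].argmax()
ys,xs=np.nonzero(lab==k);S=ray(np.c_[xs,ys],.078);Wm=W[lab==k]
rc=cv2.minAreaRect((S*1000).astype(np.float32));bp=cv2.boxPoints(rc)
print('slot',S.mean(0),rc,np.nanmedian(Wm[:,2]))
for a,b in zip(bp,np.roll(bp,-1,0)): print(np.linalg.norm(b-a).round(),np.degrees(np.arctan2(*(b-a)[::-1])).round(1))
cv2.imwrite('pics/disc.png',cv2.resize(im[170:255,235:350],None,fx=5,fy=5,interpolation=cv2.INTER_CUBIC)[:,:,::-1])
E
```

```text
disc (576.1909790039062, -6.251232147216797) 54.0958137512207
slot [ 0.56050498 -0.01670554] ((553.9816284179688, -15.680702209472656), (61.367942810058594, 71.67091369628906), 16.516023635864258) 0.07842960834751073
72.0 -73.5
61.0 16.5
72.0 106.5
61.0 -163.5
```

View pics/disc.png

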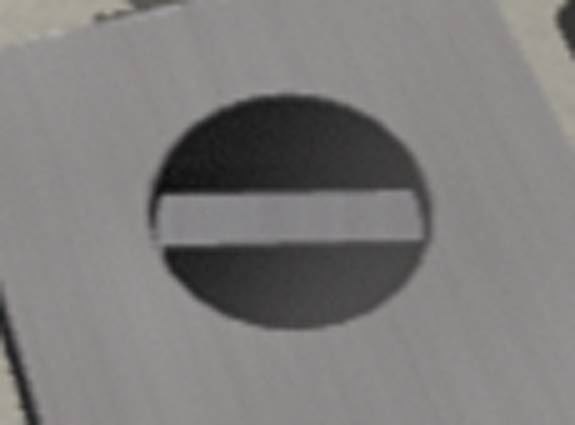

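The crop shows the slot running almost level across the disc, from (160,220) to (420,215) in the crop. I project its two edges.

```bash
python3 - <<'E'
from h import *
p=camera_params('scene');K=np.array(p['mtx']);T=np.array(p['extrinsics'])
def ray(uv,z):
    q=cv2.undistortPoints(np.array(uv,float).reshape(-1,1,2),K,np.array([p['k1'],0,0,0.]))[:,0]
    r=np.c_[q,np.ones(len(q))]@T[:3,:3].T;return (T[:3,3]+r*((z-T[2,3])/r[:,2])[:,None])[:,:2]
f=lambda x,y:(235+(x-2)/5,170+(y-2)/5)
c=np.array([.576,-.0055])
for e,z in (((f(165,246),f(418,240)),.098),((f(165,194),f(412,190)),.078)):
    a,b=ray(e,z);d=(b-a)/np.linalg.norm(b-a);o=c-a
    print(a,b,np.degrees(np.arctan2(d[1],d[0])),'dist of centre',d[0]*o[1]-d[1]*o[0])
s=state();q=s['tool_rot'];m=R.from_quat([q[1],q[2],q[3],q[0]]).as_matrix();print(s['tool_pos'],m)
E
```

```text
[ 0.56207325 -0.05611838] [0.62006366 0.02516835] 54.495727975360914 dist of centre 0.018059940870196196
[ 0.53082072 -0.03350358] [0.59093094 0.04933429] 54.03397797554242 dist of centre -0.02011988964951372
[0.48806409 0.03280238 0.24457456] [[-0.95990716  0.28030722  0.00247135]
 [ 0.28031632  0.95989527  0.0048823 ]
 [-0.00100369  0.00537932 -0.99998503]]
```

Request:
{"fn": "step_arm", "kwargs": {"steps": [[-42,-23,0,0],[-42,-23,0,0],[0,0,20,8],[0,0,30,8],[0,0,40,3.4],[0,0,20,0],[0,0,0,0]]}}

```text
time: 5.15
tool_pos: [0.5515, -0.0356, 0.1165]
tool_rot: [-0.009, 0.313, 0.95, 0.002]
contact_force: [-0.7, -0.0, -0.1]
gripper_width: -0.003
```

```bash
cat > where.py <<'E'
from h import *
s=state();q=s['tool_rot'];m=R.from_quat([q[1],q[2],q[3],q[0]]).as_matrix();p=s['tool_pos']
y=m[:2,1];o=p[:2]-[.576,-.0057]
print('t',s['time'],p.round(4),'tool y yaw',np.degrees(np.arctan2(y[1],y[0])).round(1),'radius',np.linalg.norm(o).round(4),'ang+180',((np.degrees(np.arctan2(*-o[::-1])))).round(1),'z axis',m[:,2].round(3),'F',s['contact_force'].round(1),'T',s['ft_torque'].round(2),'j',s['joint_pos'].round(2))
E
python3 where.py
```

```text
t 5.15 [ 0.5515 -0.0356  0.1165] tool y yaw 53.5 radius 0.0387 ang+180 50.7 z axis [-0.017  0.009 -1.   ] F [-0.7 -0.  -0.1] T [-0.01  0.01 -0.04] j [-0.2  -0.01  1.87  0.01  1.29 -1.14]
```

Request:
{"fn": "step_arm", "kwargs": {"steps": [[-2.5,3.5,6,0],[0,0,4,0],[0,0,8,0],[0,0,7,0],[0,0,5,0],[0,0,0,0]]}}

```text
time: 5.75
tool_pos: [0.5565, -0.0338, 0.086]
tool_rot: [-0.008, 0.312, 0.95, 0.002]
contact_force: [-0.4, -0.3, -0.3]
gripper_width: 0.004
```

```bash
python3 where.py
```

```text
t 5.75 [ 0.5565 -0.0338  0.086 ] tool y yaw 53.6 radius 0.0342 ang+180 55.3 z axis [-0.014  0.009 -1.   ] F [-0.4 -0.3 -0.3] T [ 0.02 -0.02  0.02] j [-0.2   0.04  1.88  0.01  1.24 -1.13]
```

Inserted 12 mm deep with no contact. I sweep clockwise.

Request:
{"fn": "step_arm", "kwargs": {"steps": [[5,0.3,0,8],[5,0.3,0,8],[5,0.3,0,8]]}}

```text
time: 6.05
tool_pos: [0.5479, -0.0239, 0.0876]
tool_rot: [-0.006, 0.51, 0.86, -0.0]
contact_force: [1.7, -4.5, -2.5]
gripper_width: -0.001
```

```bash
python3 where.py
```

```text
t 6.05 [ 0.5479 -0.0239  0.0876] tool y yaw 28.7 radius 0.0335 ang+180 33.0 z axis [-0.01   0.006 -1.   ] F [ 1.7 -4.5 -2.5] T [-0.8  -0.33  0.02] j [-0.18  0.01  1.91  0.    1.24 -0.68]
```

Request:
{"fn": "step_arm", "kwargs": {"steps": [[5,0,0.5,7.5],[5,0,0.5,7.5],[5,0.2,0.5,7.5],[5,0.2,0.5,7.5],[5,0.2,0.5,7.5]]}}

```text
time: 6.55
tool_pos: [0.5454, -0.007, 0.089]
tool_rot: [0.004, 0.768, 0.64, -0.005]
contact_force: [-0.6, -5.7, 1.4]
gripper_width: -0.001
```

```bash
python3 where.py
```

```text
t 6.55 [ 0.5454 -0.007   0.089 ] tool y yaw -10.4 radius 0.0306 ang+180 2.5 z axis [-0.003 -0.012 -1.   ] F [-0.6 -5.7  1.4] T [-0.9   0.22 -0.  ] j [-0.14 -0.    1.92 -0.01  1.23  0.04]
```

Request:
{"fn": "step_arm", "kwargs": {"steps": [[5,-2,1,2],[5,-1.5,1,2],[5,-0.5,1,2],[5,0,0.5,2]]}}

```text
time: 6.95
tool_pos: [0.5496, 0.006, 0.0893]
tool_rot: [0.014, 0.813, 0.582, -0.006]
contact_force: [-2.4, -6.6, -0.4]
gripper_width: 0.004
```

```bash
python3 where.py
```

```text
t 6.95 [0.5496 0.006  0.0893] tool y yaw -18.8 radius 0.0288 ang+180 -23.9 z axis [ 0.006 -0.03  -1.   ] F [-2.4 -6.6 -0.4] T [-0.94  0.29  0.04] j [-0.11  0.    1.91 -0.03  1.22  0.23]
```

Request:
{"fn": "step_arm", "kwargs": {"steps": [[5,-1,1,0],[5,-0.5,1,0]]}}

```text
time: 7.15
tool_pos: [0.5539, 0.0109, 0.0895]
tool_rot: [0.02, 0.813, 0.582, -0.007]
contact_force: [0.9, -11.0, -0.3]
gripper_width: 0.002
```

```bash
python3 where.py
```

```text
t 7.15 [0.5539 0.0109 0.0895] tool y yaw -18.8 radius 0.0277 ang+180 -37.0 z axis [ 0.012 -0.041 -0.999] F [  0.9 -11.   -0.3] T [-1.6  -0.24 -0.02] j [-0.09  0.01  1.91 -0.04  1.21  0.25]
```

Request:
{"fn": "step_arm", "kwargs": {"steps": [[5,0,0.5,0],[5,0,0,0],[5,0,0,0]]}}

```text
time: 7.45
tool_pos: [0.5565, 0.0127, 0.0897]
tool_rot: [0.03, 0.812, 0.582, -0.019]
contact_force: [-9.1, -16.5, 5.6]
gripper_width: 0.003
```

```bash
python3 where.py
```

```text
t 7.45 [0.5565 0.0127 0.0897] tool y yaw -18.6 radius 0.0268 ang+180 -43.4 z axis [ 0.004 -0.071 -0.997] F [ -9.1 -16.5   5.6] T [-2.75  1.33 -0.17] j [-0.08  0.02  1.89 -0.07  1.22  0.28]
```

Request:
{"fn": "step_arm", "kwargs": {"steps": [[8,0,0,0],[8,0,0,0]]}}

```text
time: 7.65
tool_pos: [0.5566, 0.0128, 0.09]
tool_rot: [0.039, 0.811, 0.583, -0.036]
contact_force: [-12.0, -26.6, 7.5]
gripper_width: -0.003
```

```bash
python3 where.py
```

```text
t 7.65 [0.5566 0.0128 0.09  ] tool y yaw -18.6 radius 0.0268 ang+180 -43.6 z axis [-0.013 -0.105 -0.994] F [-12.  -26.6   7.5] T [-4.36  2.09 -0.11] j [-0.06  0.04  1.88 -0.11  1.24  0.31]
```

It is at a firm stop: 30 N and no further motion. I back off to mid-slot and withdraw upward.

Request:
{"fn": "step_arm", "kwargs": {"steps": [[-6,0,0,0],[0,0,0,0]]}}

```text
time: 7.85
tool_pos: [0.5548, 0.0049, 0.0917]
tool_rot: [0.04, 0.811, 0.582, -0.037]
contact_force: [-0.2, 0.4, 0.3]
gripper_width: 0.0
```

```bash
python3 where.py
```

```text
t 7.85 [0.5548 0.0049 0.0917] tool y yaw -18.7 radius 0.0237 ang+180 -26.6 z axis [-0.013 -0.108 -0.994] F [-0.2  0.4  0.3] T [ 0.01  0.01 -0.01] j [-0.07  0.03  1.88 -0.12  1.24  0.29]
```

Request:
{"fn": "step_arm", "kwargs": {"steps": [[0,0,-8,0],[0,0,-10,0],[0,0,-30,0],[0,0,-40,0],[0,-30,-30,0],[0,-40,-10,0],[0,-30,0,0],[0,0,0,0]]}}

```text
time: 8.65
tool_pos: [0.4616, 0.0565, 0.2303]
tool_rot: [0.041, 0.811, 0.583, -0.03]
contact_force: [-0.8, 0.1, 0.3]
gripper_width: -0.0
```

```bash
python3 where.py; python3 - <<'E'
from fit import *
im,d=grab_frame('scene');W=cloud('scene',d)
nn,c,rect,bp,pm=fit(im,W,np.array([.584,-.007]));print(nn.round(3),c.round(4),'tilt',np.arccos(nn[2]).round(4))
im2,_=grab_frame('top')
a=cv2.resize(im[120:320,180:440],None,fx=1.9,fy=1.9);b=cv2.resize(im2[100:340,140:460],None,fx=1.5,fy=1.5)
h=min(a.shape[0],b.shape[0]);o=np.hstack([a[:h,:400],b[:h,:400]]);cv2.imwrite('pics/fin.png',o[:,:,::-1])
E
```

```text
t 8.65 [0.4616 0.0565 0.2303] tool y yaw -18.5 radius 0.1302 ang+180 -28.5 z axis [-0.002 -0.102 -0.995] F [-0.8  0.1  0.3] T [-0.06 -0.04  0.07] j [ 0.02 -0.33  1.96 -0.1   1.51  0.35]
[ 0.012 -0.004  1.   ] [ 0.6246 -0.0255  0.0954] tilt 0.0131
```

View pics/fin.png

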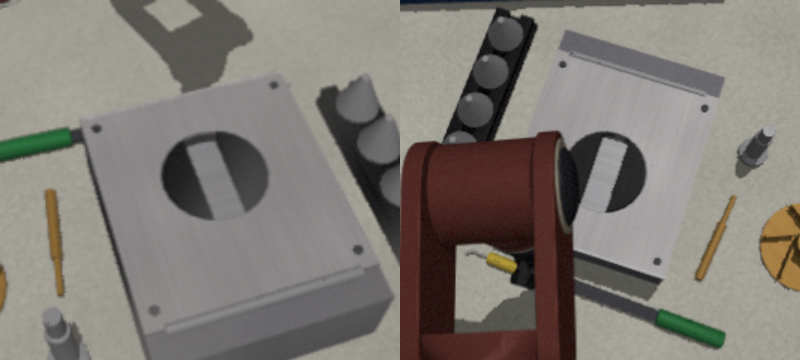

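The final view shows the slot pointing at the hinge, the panel flat and the loose items in place. One numeric check of the slot angle follows.

```bash
python3 - <<'E'
from h import *
im,d=grab_frame('scene');p=camera_params('scene');K=np.array(p['mtx']);T=np.array(p['extrinsics'])
def ray(uv,z):
    q=cv2.undistortPoints(np.array(uv,float).reshape(-1,1,2),K,np.array([p['k1'],0,0,0.]))[:,0]
    r=np.c_[q,np.ones(len(q))]@T[:3,:3].T;return (T[:3,3]+r*((z-T[2,3])/r[:,2])[:,None])[:,:2]
g=im.mean(2);gx=cv2.Sobel(cv2.GaussianBlur(g,(3,3),0),-1,1,0)
L,Rr=[],[]
for v in range(200,230):
    x0=180+(187+(1.9*(v-120)-143)*.36+13)/1.9; lo=int(x0-14);m=int(x0)
    L.append((lo+gx[v,lo:m].argmax(),v)); Rr.append((m+gx[v,m:m+14].argmin(),v))
for n,e in(('L',L),('R',Rr)):
  for z in(.078,.098):
    X=ray(e,z);vx,vy,_,_=cv2.fitLine((X*1000).astype(np.float32),cv2.DIST_HUBER,0,.01,.01).ravel();print(n,z,np.degrees(np.arctan(vy/vx)).round(1))
E
```

```text
L 0.078 -19.2
L 0.098 -19.2
R 0.078 -19.5
R 0.098 -19.5
```

The slot lies at -19.2 to -19.5°, against the housing x axis at -19.5°, so the fastener is fully locked. I hand in.

```bash
python3 -c "
from plant import *
print(job_done())"
```

```text
the job is handed in; nothing more can be done
None
```

I pressed the panel shut, turned the fastener clockwise to its stop so the panel is locked, and brought the arm clear. I then handed the job in; no verdict is reported. The clock stood at about 8.7 s when the arm stopped moving.

- **Panel:** I pressed the front lip with shut fingertips until it met the stop, at about 31 N total with the tips at z = 96 mm. After pressing, the wrist camera gave a tilt of 0.002 rad. The scene camera gave 0.013 rad, both then and at the end. I put that difference down to the fit taking in the deck behind the panel and to calibration, since the panel top measures 95 to 97 mm in both.
- **Fastener:** The slot started at a turn of about 0.28. I set the fingertips about 12 mm deep in one end of it and swept clockwise until it would not move under about 30 N. Afterwards the slot measured -19.2 to -19.5°, against a housing x axis of -19.4 to -19.5°, so it is fully turned.
- **Loose items:** In the last picture, the tools and parts in view are where they were. I checked this by eye only, and the arm hid part of the cone stand and the area around the deburrer and file.

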